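Right the toppled pepper mill in the spice caddy

TASK

The tall wooden pepper mill has toppled inside the two-bay wooden spice caddy and leans on the caddy's rim. Stand it upright on its foot on the caddy's floor, without lifting it out of the caddy, and let go of it. Leave the spice jar in the other bay standing where it is.

Things in the scene. Friction and masses are not known exactly. Their poses are not given: they have to be found in the camera images.
- pepper_mill: Brown wooden pepper mill, 170 mm tall, 0.18 kg. Origin: centre of its 58 mm wide foot; z axis from foot to top. Body up to 122 mm; round head 48 mm wide from 123 to 159 mm (widest near 140 mm; grip there); 12 mm knob on top. Starts in either bay, leaning about 38 degrees to the robot's left (the caddy's -x side), foot at the opposite wall, upper part on the rim, head above the rim.
- caddy: Open pale wooden box, fixed, 136 (x) by 192 (y) by 108 mm high. Origin: centre of its underside; x roughly to the robot's right, y along its length, away from the robot, z up. Walls 8 mm; inner floor 8 mm, rim 108 mm above the origin. A divider of nearly full height makes two bays, centres at y = -46 and +46 mm, each 120 (x) by 84 mm (y) inside.
- spice_jar: Glass spice jar with a dark brown cap, 44 mm across, 96 mm tall, standing upright in the other bay. Origin at the centre of its foot, z up.
Things that resemble listed ones, but are neither listed nor needed, are in the scene too. What is shaped like the spice_jar but orange, purple or red is not meant.

How it is judged:
By the outcome, as a careful person would: the job done as asked, in the order asked, and still so for the second after the job is handed in, with the robot touching nothing.
It also fails if it takes over 32 s, if anything falls off the work surface, if the arm or the gripper's body presses on something with over 40 N, if the wrist force passes 120 N, or if a joint passes its speed limit or range.

ROBOT

A 6-joint arm with a two-finger parallel gripper is mounted at the origin on a cart in front of the work surface, level with it; the furniture and walls round the work are solid. World frame = base frame: x ahead of the robot, y to its left, z up, the work surface at z = 0. Lengths are in m, angles in rad, forces in N, time in s.
With the tool pointing down it reaches from about 0.35 to 0.975 m from the base axis. Payload 4.9 kg.
Tool frame: the origin (TCP) lies midway between the tips of the shut fingers; the grasp point (between the pads) lies 19 mm behind it; z points along the fingers, y is the direction in which the jaws open and shut (so a half turn about z gives the same grasp; the last joint's range is limited). The gripper opens to 85 mm and grips with 20 to 120 N. Pads are 22 mm wide; open, the fingers measure 114 mm over their backs; the gripper's body (76 mm by 85 mm) begins 54 mm behind the grasp point. The pads swing forward as they close: fully open they stand 13 mm farther back than shut.
Start: joints at [1.101, 0.053, 1.613, -0, 1.476, -0.119], TCP at [0.215, 0.587, 0.231] pointing down, gripper open.
Joint ranges: [-3.01, 3.01], [-1.01, 2.22], [0.06, 2.58], [-1.02, 4.17], [0.09, 2.62], [-3.14, 3.14]. Speed limits (rad/s): [2.57, 2.57, 3.14, 3.14, 3.14, 3.14].

INTERFACE

Orientations are given as a unit quaternion [w, x, y, z].
In Python, from plant import state, grab_frame, camera_params, job_done, boxes_of gives the robot as it stands.
- The arm moves only by the tool step_arm, never from a script. Its argument "steps" is a list of rows, each a list of 4 numbers: the shift along the tool's x, y, z in mm, then the turn about the tool's z in degrees. A call has 1 to 8 rows; each row shifts and turns the pose as measured when the row begins, along the tool's axes as they then stand; what a row does not reach is not made up. A row lasts 1/10 s, in which the tool goes at most 50 mm and 8.59 degrees, less where a joint would pass 70% of its speed; a pose out of reach is approached as far as the arm can. A call is refused whole if a number of a shift passes 50 or a number of a turn 8.59, either way. A call with a gripper value outside its range is refused whole. "claw" is the opening in per cent of the stroke, from 0 (shut) to 100 (fully open), set as the call begins (left out, the last holds). The fingers move at their own pace and stop on an object; the grip force is fixed at half the most. Time passes only in rows, so rows that do not move let the fingers close. It gives the time, the measured TCP pose, the force and the opening at its end, in the units of the state.
- state(): the state, without advancing time (a new reading comes with each control period).
- grab_frame(name): name is "side" or "top" or "wrist"; returns (picture, depth): 420x560x3 uint8, red, green, blue; 420x560 float32, m along the optical axis (not along the pixel's ray), 0 where there is no reading.
- camera_params(name): a dict with "mtx" (3x3 intrinsics, pixels), "extrinsics" (4x4, takes a point from camera to world coordinates); the wrist camera has in their place "T_tool_cam" (4x4, takes a point from camera to tool coordinates, whose origin is the TCP and whose axes are the flange's). Camera axes: x right, y down, z forward; pixel columns grow to the right and rows downward; lengths in m; the calibration is good to about 2 mm. A picture is of the moment at which its call begins: read the wrist's pose just before it. camera_params takes no time and is no camera call.
- job_done(): hands the job in, once; it reports no verdict.
Trained networks look in the newest picture that a camera, given by its name, has taken for a name from the list of things; names that differ only in an ending like _2 or _b are one class to them, and where a whole thing is asked for, a point or a joint stands for the part that bears it (a point fixed in the world has none). Each returns a list of dicts, best first, with "p" (0 to 1); they miss things now and then, are a little off and sometimes report something else, mostly with a low value. They report only what shows in the picture. A call takes as long as a camera call. They do not tell look-alikes from the thing itself.
- boxes_of(camera, label): "box" ([left, top, width, height] in pixels, round what is visible of it).
The state is a dict: "time": time; "joint_pos": joint angles; "joint_vel": joint speeds; "joint_efforts": joint torques, N m; "tool_pos": TCP position; "tool_rot": TCP orientation; "contact_force": force on the tool from outside, world axes, zero at the start; "ft_torque": the same for the moment, N m; "gripper_width": opening from 0.0 (shut) to 1.0 (fully open).
Only numpy, scipy, OpenCV 4.12 (cv2) and the standard library are available. Lean on these libraries where they do the work, as an engineer would, in place of code of your own. Each camera call takes 0.05 s, during which the arm holds its last target. There are 200 camera calls.

## Working session

There is one attempt and no reset: what is moved stays moved. The work goes in short steps, Python scripts to look and compute and a tool call to move; the robot and the scene stay as the last step left them, time stands still between calls to the robot, and variables do not carry over. Pictures are saved under pics/ and viewed, about 8 in all and at most 12, crops included, and the job is handed in when it is done.

Besides the shell and the picture viewer there is one more tool, called after "Emit:" in YAML: its name, and indented under it one key for each argument. step_arm: Moves the arm, as the interface text tells. Its arguments: {"type":"object","properties":{"steps":{"type":"array"},"claw":{"type":"number"}},"required":["steps"]}

```bash
mkdir -p pics; ls; python3 - <<'E'
from plant import *
import cv2,numpy as np
s=state();print(s)
ims=[]
for n in["side","top"]:
    im,d=grab_frame(n);np.savez(f"{n}.npz",im=im,d=d);ims.append(im)
    print(n,camera_params(n))
    for l in["pepper_mill","caddy","spice_jar"]:print(l,boxes_of(n,l))
print(camera_params("wrist"))
cv2.imwrite("pics/a.png",cv2.resize(np.vstack(ims),None,fx=.71,fy=.71)[:,:,::-1])
cv2.imwrite("pics/side.png",ims[0][:,:,::-1]);cv2.imwrite("pics/top.png",ims[1][:,:,::-1])
E
```

```text
pics
{'time': 0.0, 'joint_pos': array([ 1.10095727e+00,  5.33666248e-02,  1.61425663e+00, -3.02836304e-05,
        1.47598043e+00, -1.19019488e-01]), 'joint_vel': array([-0.0010392 ,  0.0001183 , -0.00032581, -0.00177041, -0.00134977,
       -0.00047224]), 'joint_efforts': array([ 1.45741476e-03, -3.93678761e+01, -3.70178175e+01, -2.64452234e-05,
        6.89784836e-03,  2.08265000e-06]), 'tool_pos': array([0.21453648, 0.58638401, 0.23007927]), 'tool_rot': array([-2.77371028e-04,  1.74510136e-01,  9.84654864e-01, -9.66621604e-04]), 'contact_force': array([-0.20951577, -0.64274107, -0.28331482]), 'ft_torque': array([-0.0066543 ,  0.03680759,  0.01532849]), 'gripper_width': 0.9996730156709119}
side {'mtx': array([[508.82560449,   0.        , 278.76953326],
       [  0.        , 508.82560449, 212.67749569],
       [  0.        ,   0.        ,   1.        ]]), 'extrinsics': array([[-0.88986148, -0.36470579,  0.2741099 ,  0.29057931],
       [-0.45616404,  0.72152027, -0.52088663,  0.40030293],
       [-0.00780548, -0.58855602, -0.80841876,  0.73000907],
       [ 0.        ,  0.        , 
[... 1010 characters left out ...]
52.8, 221.7, 36.4, 29.5], 'p': 0.91}, {'box': [178.6, 195.3, 34.0, 30.4], 'p': 0.86}, {'box': [385.9, 184.2, 31.4, 35.2], 'p': 0.68}, {'box': [302.2, 166.8, 27.6, 34.3], 'p': 0.65}]
{'mtx': array([[368.96774551,   0.        , 282.90447837],
       [  0.        , 368.96774551, 201.26923247],
       [  0.        ,   0.        ,   1.        ]]), 'T_tool_cam': array([[ 4.31459664e-04, -9.62872562e-01, -2.69956002e-01,
         6.75401939e-02],
       [ 9.99999391e-01,  6.89670612e-04, -8.61642294e-04,
        -1.03586824e-04],
       [ 1.01583244e-03, -2.69955466e-01,  9.62872273e-01,
        -1.41779680e-01],
       [ 0.00000000e+00,  0.00000000e+00,  0.00000000e+00,
         1.00000000e+00]])}
```

View pics/a.png

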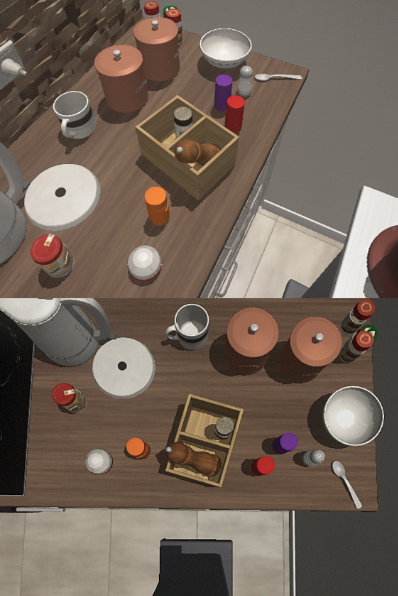

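The mill lies in the near bay, with its head to the left (top image about (250,220)). The jar with the dark cap stands in the far bay. The orange, red and purple jars are outside the caddy and aren't meant. Next I'll measure from depth.

```bash
cat >h.py <<'E'
import numpy as np,cv2
from plant import *
def cloud(n,d,T=None):
    p=camera_params(n);K=p["mtx"];E=p["extrinsics"] if T is None else T@p["T_tool_cam"]
    v,u=np.indices(d.shape);P=np.stack([(u-K[0,2])*d/K[0,0],(v-K[1,2])*d/K[1,1],d],-1)
    return P@E[:3,:3].T+E[:3,3]
E
python3 - <<'E'
from h import *
from scipy.optimize import least_squares
for n in["top","side"]:
    z=np.load(n+".npz");im,d=z["im"],z["d"];P=cloud(n,d)
    # rim: height 108
    ok=(d>0)&(abs(P[...,2]-.108)<.006);m=np.zeros_like(ok)
    b=dict(top=(228,125,120,145),side=(185,126,160,165))[n]
    m[b[1]:b[1]+b[3],b[0]:b[0]+b[2]]=1;ok&=m
    hs=cv2.cvtColor(im,cv2.COLOR_RGB2HSV)
    R=P[ok&(hs[...,2]>110)]; r=cv2.minAreaRect((R[:,:2]*1000).astype(np.float32));print(n,"rim",len(R),r,R[:,2].mean())
    # head: above rim
    h=P[m&(d>0)&(P[...,2]>.122)];print("high pts",len(h),h.min(0),h.max(0))
    f=lambda q:np.linalg.norm(h-q[:3],axis=1)-.0225
    q=least_squares(f,list(h.mean(0)-[0,0,.015]),loss="soft_l1",f_scale=.002);print("sphere",q.x,abs(q.fun).mean())
im=np.load("top.npz")["im"];cv2.imwrite("pics/crop.png",cv2.resize(im[120:275,220:360],None,fx=4,fy=4,interpolation=2)[...,::-1])
E
```

```text
top rim 2245 ((547.0862426757812, -37.386009216308594), (135.56544494628906, 191.58836364746094), 74.44212341308594) 0.10740556818209415
high pts 939 [ 0.48819149 -0.01170895  0.12205032] [0.53693142 0.04689023 0.16265652]
sphere [0.51270637 0.02155451 0.13342402] 0.0023702874699411745
side rim 2131 ((549.5372314453125, -36.545928955078125), (137.34153747558594, 193.4676971435547), 74.30894470214844) 0.10760735523369117
high pts 977 [ 0.48907828 -0.00613806  0.12239064] [0.53808242 0.0496124  0.16008071]
sphere [0.51454436 0.02541504 0.13337014] 0.001869464425920536
```

View pics/crop.png

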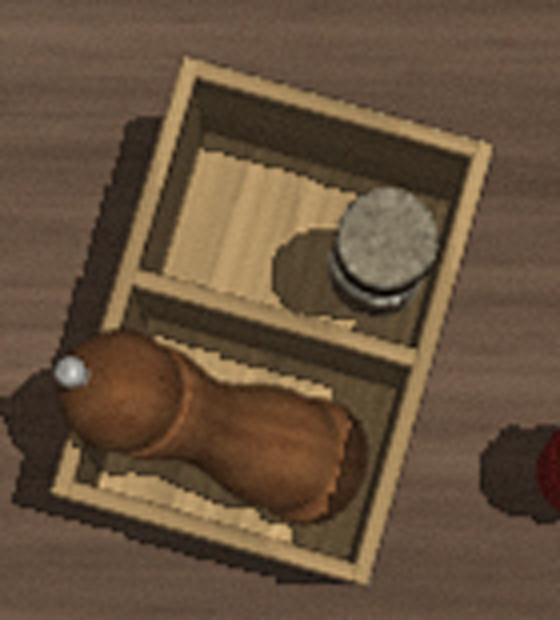

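The head centre is at about (0.513, 0.023, 0.134). In the caddy frame that is x≈-49, y≈-49 mm, which matches a 38° lean with the foot at the right wall. The jar in the caddy's far bay is the one meant. Next I'll compute the approach rows.

```bash
cat >>h.py <<'E'
from scipy.spatial.transform import Rotation as Ro
def plan(goal,jaw=None,vmax=45):
    """rows (tool frame) to reach goal TCP with jaw axis at world angle jaw (deg)"""
    s=state();R=Ro.from_quat(np.roll(s["tool_rot"],-1)).as_matrix();p=s["tool_pos"]
    D=(np.array(goal)-p)*1000;a=0
    if jaw is not None:
        a=-(jaw-np.degrees(np.arctan2(R[1,1],R[0,1])));a=(a+90)%180-90
    n=int(max(np.ceil(np.linalg.norm(D)/vmax),np.ceil(abs(a)/8)));rows=[]
    for i in range(n):
        rows.append([round(float(x),1) for x in R.T@D/n]+[round(a/n,1)]);R=R@Ro.from_euler("z",a/n,degrees=True).as_matrix()
    print("at",p.round(4),"D",D.round(1),"turn",round(a,1));print(rows)
E
python3 -c "
from h import *
plan([.513,.0235,.225],-17)"
```

```text
at [0.2147 0.5869 0.2311] D [ 298.3 -563.4   -6.1] turn 86.9
[[-31.6, -28.4, 0.4, np.float64(5.8)], [-34.3, -25.1, 0.4, np.float64(5.8)], [-36.6, -21.5, 0.4, np.float64(5.8)], [-38.6, -17.7, 0.4, np.float64(5.8)], [-40.2, -13.7, 0.4, np.float64(5.8)], [-41.4, -9.6, 0.4, np.float64(5.8)], [-42.2, -5.4, 0.4, np.float64(5.8)], [-42.5, -1.1, 0.4, np.float64(5.8)], [-42.4, 3.2, 0.4, np.float64(5.8)], [-41.8, 7.5, 0.4, np.float64(5.8)], [-40.9, 11.7, 0.4, np.float64(5.8)], [-39.5, 15.7, 0.4, np.float64(5.8)], [-37.7, 19.6, 0.4, np.float64(5.8)], [-35.5, 23.3, 0.4, np.float64(5.8)], [-33.0, 26.8, 0.4, np.float64(5.8)]]
```

Emit:
step_arm:
  steps:
    - [-32,-28,0,5.8]
    - [-34,-25,0,5.8]
    - [-37,-21,0,5.8]
    - [-39,-18,0,5.8]
    - [-40,-14,0,5.8]
    - [-41,-10,0,5.8]
    - [-42,-5,0,5.8]
    - [-42,-1,0,5.8]
  claw: 100

```text
time: 1.2
tool_pos: [0.3732, 0.2792, 0.2312]
tool_rot: [0.0, 0.558, 0.83, 0.001]
contact_force: [0.8, 1.0, -0.1]
gripper_width: 0.996
```

```bash
python3 -c "
from h import *
plan([.513,.0235,.225],-17)"
```

```text
at [0.3732 0.2792 0.2312] D [ 139.8 -255.7   -6.2] turn 39.2
[[-41.4, 4.7, 0.9, np.float64(5.6)], [-40.7, 8.7, 0.9, np.float64(5.6)], [-39.7, 12.6, 0.9, np.float64(5.6)], [-38.3, 16.4, 0.9, np.float64(5.6)], [-36.5, 20.1, 0.9, np.float64(5.6)], [-34.3, 23.6, 0.9, np.float64(5.6)], [-31.9, 26.8, 0.9, np.float64(5.6)]]
```

Emit:
step_arm:
  steps:
    - [-41,5,1,5.6]
    - [-41,9,1,5.6]
    - [-40,13,1,5.6]
    - [-38,16,1,5.6]
    - [-36,20,1,5.6]
    - [-34,24,1,5.6]
    - [-32,27,1,5.6]
    - [0,0,0,0]

```text
time: 2.0
tool_pos: [0.5164, 0.0071, 0.2266]
tool_rot: [0.002, 0.814, 0.58, 0.005]
contact_force: [-0.5, 0.6, 0.4]
gripper_width: 0.995
```

```bash
python3 - <<'E'
from h import *
from scipy.optimize import least_squares
s=state();T=np.eye(4);T[:3,:3]=Ro.from_quat(np.roll(s["tool_rot"],-1)).as_matrix();T[:3,3]=s["tool_pos"]
im,d=grab_frame("wrist");P=cloud("wrist",d,T)
cv2.imwrite("pics/w1.png",im[...,::-1])
m=(d>0)&(P[...,2]>.116)&(P[...,2]<.175)&(np.hypot(P[...,0]-.513,P[...,1]-.0235)<.033)
h=P[m];print(len(h),h.min(0),h.max(0))
q=least_squares(lambda q:np.linalg.norm(h-q[:3],axis=1)-.0225,list(h.mean(0)-[0,0,.015]),loss="soft_l1",f_scale=.002);print("sphere",q.x,abs(q.fun).mean())
x=q.x;plan([x[0],x[1],.112],-17,30)
E
```

```text
4937 [ 0.48986699 -0.00936511  0.11812183] [0.54108445 0.04828082 0.15851959]
sphere [0.5161848  0.02348329 0.13225904] 0.001872496951318881
at [0.5157 0.0088 0.2266] D [   0.5   14.7 -114.6] turn -1.9
[[3.3, -1.3, 28.7, np.float64(-0.5)], [3.3, -1.3, 28.7, np.float64(-0.5)], [3.3, -1.2, 28.7, np.float64(-0.5)], [3.3, -1.2, 28.7, np.float64(-0.5)]]
```

View pics/w1.png

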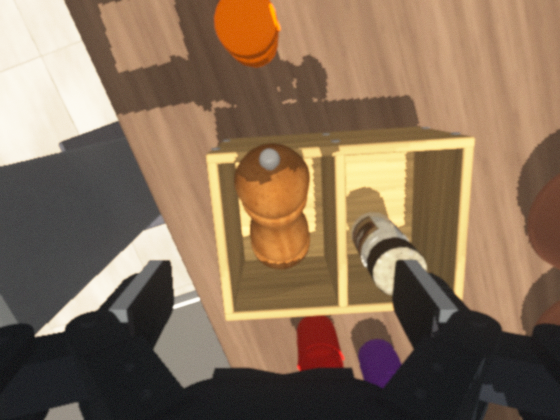

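The wrist view shows the mill head at (273,180), leaning up-image, and the jar in the neighbouring bay at (385,255). The jaws sit across the lean and line up. I'll centre and go down.

Emit:
step_arm:
  steps:
    - [8,-3,0,-1]
    - [6,-2,15,-1]
    - [0,0,30,0]
    - [0,0,30,0]
    - [0,0,25,0]
    - [0,0,0,0]

```text
time: 2.65
tool_pos: [0.5134, 0.0343, 0.1214]
tool_rot: [0.001, 0.798, 0.603, 0.006]
contact_force: [-1.4, -0.2, 0.2]
gripper_width: 0.995
```

```bash
python3 -c "
from h import *
plan([.516,.0235,.112],-16,30)"
```

```text
at [0.5134 0.0343 0.1214] D [  2.6 -10.8  -9.4] turn 0.2
[[-9.7, 5.4, 9.3, np.float64(0.2)]]
```

Emit:
step_arm:
  steps:
    - [-9,5,5,0]
    - [0,0,3,0]
    - [0,0,0,0]

```text
time: 2.95
tool_pos: [0.516, 0.0262, 0.1141]
tool_rot: [0.001, 0.796, 0.606, 0.007]
contact_force: [-0.2, 0.0, -0.7]
gripper_width: 0.999
```

```bash
python3 -c "
from h import *
plan([.516,.0235,.112],-16,30);print(state()['contact_force'])"
```

```text
at [0.516  0.0262 0.1141] D [-0.  -2.7 -2.1] turn 0.5
[[-2.6, 0.7, 2.0, np.float64(0.5)]]
[-0.19934933  0.0470405  -0.65280274]
```

Now close.

Emit:
step_arm:
  steps:
    - [-3,1,2,0]
    - [0,0,0,0]
    - [0,0,0,0]
    - [0,0,0,0]
    - [0,0,0,0]
    - [0,0,0,0]
    - [0,0,0,0]
  claw: 0

```text
time: 3.65
tool_pos: [0.5184, 0.0223, 0.1154]
tool_rot: [0.003, 0.796, 0.605, 0.009]
contact_force: [-0.0, 0.1, -0.2]
gripper_width: 0.534
```

```bash
python3 - <<'E'
from h import *
s=state();print(s['gripper_width'],s['contact_force'],s['tool_pos'],s['tool_rot'])
cx=np.array([-.269,-.963]);c=np.array([.5483,-.037]);cy=np.array([.963,-.269])
d=s['tool_pos'][:2]-c;print("caddy xy",d@cx*1000,d@cy*1000)
im,_=grab_frame("side");cv2.imwrite("pics/s2.png",cv2.resize(im[80:320,140:400],None,fx=2,fy=2)[...,::-1])
E
```

```text
0.5340588404466488 [-0.04803163  0.12230118 -0.169705  ] [0.51840504 0.02233618 0.11543123] [0.00325317 0.79599759 0.60522036 0.0092505 ]
caddy xy -49.0989987615071 -44.750282135245236
```

View pics/s2.png

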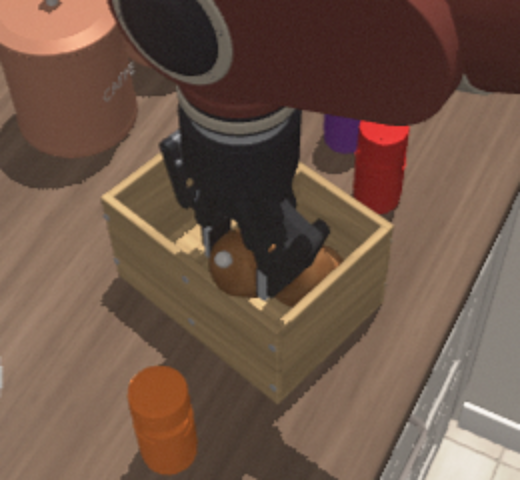

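Gripped at 45 mm opening. I'll swing the head along the arc: caddy +x is tool -x, up is tool -z.

Emit:
step_arm:
  steps:
    - [-5,0,-5,0]
    - [-8,0,-6,0]
    - [-10,0,-5,0]
    - [-10,0,-3,0]
    - [-11,0,-2,0]
    - [0,0,0,0]

```text
time: 4.3
tool_pos: [0.505, -0.0216, 0.1375]
tool_rot: [0.001, 0.796, 0.605, 0.011]
contact_force: [1.4, 1.8, -2.7]
gripper_width: 0.531
```

```bash
python3 - <<'E'
from h import *
s=state();print(s['gripper_width'],s['contact_force'],s['ft_torque'],s['tool_pos'],s['tool_rot'])
cx=np.array([-.269,-.963]);c=np.array([.5483,-.037]);cy=np.array([.963,-.269])
d=s['tool_pos'][:2]-c;print("caddy xy",d@cx*1000,d@cy*1000)
im,_=grab_frame("side");im2,_=grab_frame("wrist")
cv2.imwrite("pics/s3.png",np.hstack([cv2.resize(im[100:300,170:370],(400,400)),cv2.resize(im2,(400,300))[:400] if 0 else cv2.copyMakeBorder(cv2.resize(im2,(400,300)),0,100,0,0,0)])[...,::-1])
E
```

```text
0.5314846000291915 [ 1.37848676  1.83475464 -2.72116057] [ 0.47448377 -0.23288846  0.0328038 ] [ 0.50498156 -0.02161734  0.13751861] [0.00101423 0.79615845 0.60498627 0.01105942]
caddy xy -3.160839802434921 -45.8535963965471
```

View pics/s3.png

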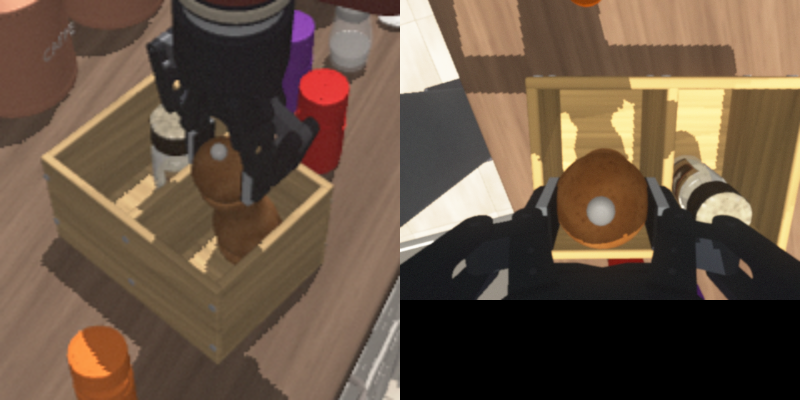

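The mill has swung noticeably and hangs in the grip with no large forces. I'll measure the tilt from the knob and the head.

```bash
cat >>h.py <<'E'
cx=np.array([-.269,-.963]);c0=np.array([.5483,-.037]);cy=np.array([.963,-.269])
def tilt():
    from scipy.optimize import least_squares
    s=state();T=np.eye(4);T[:3,:3]=Ro.from_quat(np.roll(s["tool_rot"],-1)).as_matrix();T[:3,3]=s["tool_pos"]
    im,d=grab_frame("wrist");P=cloud("wrist",d,T);hs=cv2.cvtColor(im,cv2.COLOR_RGB2HSV)
    P=np.concatenate([(P[...,:2]-c0)@np.stack([cx,cy],1),P[...,2:]],-1)*1000
    t=s["tool_pos"];tc=np.r_[(t[:2]-c0)@cx,(t[:2]-c0)@cy,t[2]]*1000
    near=(d>0)&(np.hypot(P[...,0]-tc[0],P[...,1]-tc[1])<38)&(P[...,2]>tc[2])&(P[...,2]<tc[2]+70)
    br=near&(hs[...,1]>90)&(hs[...,0]<20);kn=near&(hs[...,1]<60)&(hs[...,2]>110)&(P[...,2]>tc[2]+30)
    n,l,st,ce=cv2.connectedComponentsWithStats(kn.astype(np.uint8));u=np.array([[284,295]])
    i=1+np.argmin(np.linalg.norm(ce[1:]-u,axis=1)-0.05*st[1:,4]) 
    h=P[br&(P[...,2]>tc[2]+15)]
    q=least_squares(lambda q:np.linalg.norm(h-q,axis=1)-22.5,h.mean(0)-[0,0,12],loss="soft_l1",f_scale=2)
    k=np.median(P[l==i],0);print("tcp",tc.round(1),"head",q.x.round(1),"res",abs(q.fun).mean().round(2),"knob",k.round(1),ce[i].round(),st[i,4],"w",s["gripper_width"].round(3),"F",s["contact_force"].round(1))
    v=k-q.x;print("tilt x,y deg",np.degrees(np.arctan2(v[:2],v[2])).round(1))
E
python3 -c "
from h import *
tilt()
# foot/body points from side camera
im,d=grab_frame('side');P=cloud('side',d);hs=cv2.cvtColor(im,cv2.COLOR_RGB2HSV)
P=np.concatenate([(P[...,:2]-c0)@np.stack([cx,cy],1),P[...,2:]],-1)*1000
m=(d>0)&(abs(P[...,0])<60)&(abs(P[...,1]+46)<42)&(hs[...,1]>130)&(hs[...,0]<14)&(P[...,2]>10)
for z in range(10,190,15):
    q=P[m&(abs(P[...,2]-z)<7.5)]
    if len(q)>5:print(z,len(q),q[:,0].min().round(),q[:,0].max().round(),q[:,1].min().round(),q[:,1].max().round())
"
```

```text
Traceback (most recent call last):
  File "h.py", line 31, in tilt
    k=np.median(P[l==i],0);print("tcp",tc.round(1),"head",q.x.round(1),"res",abs(q.fun).mean().round(2),"knob",k.round(1),ce[i].round(),st[i,4],"w",s["gripper_width"].round(3),"F",s["contact_force"].round(1))
                                                                                                                                                    ^^^^^^^^^^^^^^^^^^^^^^^^
AttributeError: 'float' object has no attribute 'round'
```

```bash
sed -i 's/s\["gripper_width"\].round(3)/round(s["gripper_width"],3)/' h.py
cat >>h.py <<'E'
def body():
    im,d=grab_frame('side');P=cloud('side',d);hs=cv2.cvtColor(im,cv2.COLOR_RGB2HSV)
    P=np.concatenate([(P[...,:2]-c0)@np.stack([cx,cy],1),P[...,2:]],-1)*1000
    m=(d>0)&(abs(P[...,0])<60)&(abs(P[...,1]+46)<42)&(hs[...,1]>130)&(hs[...,0]<14)&(P[...,2]>10)
    for z in range(10,190,15):
        q=P[m&(abs(P[...,2]-z)<7.5)]
        if len(q)>5:print(z,len(q),np.r_[q.min(0),q.max(0)].round()[[0,3,1,4]])
E
python3 -c "
from h import *
tilt();body()"
```

```text
tcp [ -4.3 -46.  137. ] head [ -6.7 -45.6 153.6] res 0.82 knob [-16.3 -46.4 182.7] [281. 295.] 1227 w 0.533 F [ 1.8  1.3 -3.3]
tilt x,y deg [-18.3  -1.6]
25 15 [  1.   7. -52. -27.]
40 13 [  0.  54. -58. -41.]
55 34 [ -6.  35. -66. -35.]
70 124 [ -6.  43. -69. -33.]
85 105 [ -8.  40. -68. -33.]
100 53 [-12.  25. -64. -39.]
115 12 [-18.  -6. -65. -51.]
130 40 [-25.  -9. -67. -43.]
145 36 [-31. -15. -69. -43.]
160 149 [-31. -13. -69. -27.]
175 170 [-27.   4. -65. -30.]
```

The mill is at 18° tilt with its foot at the wall, and the pads hold that angle. I'll continue along the arc.

Emit:
step_arm:
  steps:
    - [-8,0,0,0]
    - [-9,0,0,0]
    - [-9,0,0,0]
    - [-8,0,1,0]
    - [0,0,0,0]
    - [0,0,0,0]

```text
time: 5.15
tool_pos: [0.4949, -0.0547, 0.1349]
tool_rot: [-0.001, 0.795, 0.606, 0.011]
contact_force: [0.3, 2.9, -0.7]
gripper_width: 0.532
```

```bash
python3 -c "
from h import *
tilt()"
```

```text
tcp [ 31.4 -46.6 134.9] head [ 28.3 -46.2 151.4] res 0.86 knob [ 26.5 -48.1 182. ] [277. 319.] 1273 w 0.532 F [ 0.3  2.9 -0.7]
tilt x,y deg [-3.4 -3.6]
```

Tilt is now -3°. I'll ease the mill down to the floor.

Emit:
step_arm:
  steps:
    - [0,0,2,0]
    - [0,0,1,0]
    - [0,0,0,0]

```text
time: 5.5
tool_pos: [0.4953, -0.0543, 0.1319]
tool_rot: [-0.0, 0.795, 0.606, 0.011]
contact_force: [0.0, 3.1, -1.6]
gripper_width: 0.527
```

```bash
python3 -c "
from h import *
tilt()"
```

```text
tcp [ 31.  -46.4 131.9] head [ 27.8 -45.9 148.4] res 0.87 knob [ 25.9 -47.8 178.9] [277. 318.] 1277 w 0.527 F [ 0.   3.1 -1.6]
tilt x,y deg [-3.6 -3.6]
```

Emit:
step_arm:
  steps:
    - [1,0,1.5,0]
    - [1,0,1.5,0]
    - [0,0,0,0]

```text
time: 5.85
tool_pos: [0.4962, -0.0525, 0.1298]
tool_rot: [0.0, 0.795, 0.607, 0.011]
contact_force: [0.1, 1.5, -0.2]
gripper_width: 0.528
```

```bash
python3 -c "
from h import *
tilt()"
```

```text
tcp [ 28.9 -46.  129.8] head [ 25.8 -45.5 146.4] res 0.86 knob [ 23.3 -47.5 176.9] [277. 317.] 1268 w 0.528 F [ 0.1  1.5 -0.2]
tilt x,y deg [-4.6 -3.6]
```

Emit:
step_arm:
  steps:
    - [0,0,2,0]
    - [0,0,1,0]
    - [0,0,0,0]

```text
time: 6.2
tool_pos: [0.4965, -0.0526, 0.1298]
tool_rot: [-0.0, 0.795, 0.607, 0.01]
contact_force: [-1.6, 1.9, -0.7]
gripper_width: 0.529
```

```bash
python3 -c "
from h import *
tilt()"
```

```text
tcp [ 29.  -45.7 129.8] head [ 25.9 -45.3 146.4] res 0.87 knob [ 23.5 -46.9 176.8] [278. 317.] 1270 w 0.529 F [-1.6  1.9 -0.7]
tilt x,y deg [-4.4 -3.1]
```

Emit:
step_arm:
  steps:
    - [0,0,3,0]
    - [0,0,3,0]
    - [0,0,0,0]

```text
time: 6.55
tool_pos: [0.498, -0.0529, 0.1301]
tool_rot: [0.0, 0.795, 0.607, 0.01]
contact_force: [0.2, 0.8, -2.2]
gripper_width: 0.53
```

The tool no longer goes down, so the foot is on the floor. I'll release gently, then retreat straight up.

Emit:
step_arm:
  steps:
    - [0,0,0,0]
    - [0,0,0,0]
    - [0,0,0,0]
    - [0,0,0,0]
    - [0,0,0,0]
  claw: 70

```text
time: 7.05
tool_pos: [0.4986, -0.0545, 0.1289]
tool_rot: [0.003, 0.795, 0.607, 0.01]
contact_force: [0.1, -0.3, 0.7]
gripper_width: 0.701
```

```bash
python3 -c "
from h import *
tilt()"
```

```text
tcp [ 30.2 -43.1 128.9] head [ 31.  -37.3 145.3] res 0.85 knob [ 29.6 -38.  175.9] [300. 332.] 1240 w 0.701 F [ 0.1 -0.3  0.7]
tilt x,y deg [-2.6 -1.3]
```

Emit:
step_arm:
  steps:
    - [0,0,0,0]
    - [0,4,0,0]
    - [0,0,0,0]
    - [0,0,0,0]
  claw: 100

```text
time: 7.5
tool_pos: [0.5028, -0.0557, 0.1288]
tool_rot: [0.003, 0.795, 0.607, 0.01]
contact_force: [0.1, 0.2, -0.4]
gripper_width: 0.997
```

```bash
python3 -c "
from h import *
tilt()"
```

```text
tcp [ 30.3 -38.8 128.8] head [ 30.8 -37.2 145.3] res 0.73 knob [ 29.5 -37.8 175.9] [286. 332.] 1248 w 0.997 F [ 0.1  0.2 -0.4]
tilt x,y deg [-2.5 -1. ]
```

The head is centred in the open jaws and the mill stands. I'll retreat up.

Emit:
step_arm:
  steps:
    - [0,0,-15,0]
    - [0,0,-25,0]
    - [0,0,-40,0]
    - [0,0,-40,0]
    - [20,0,-30,0]
    - [40,0,0,0]
    - [40,0,0,0]
    - [40,0,0,0]

```text
time: 8.35
tool_pos: [0.538, 0.0783, 0.2971]
tool_rot: [0.006, 0.798, 0.603, 0.014]
contact_force: [0.9, 0.4, 0.1]
gripper_width: 1.0
```

```bash
python3 - <<'E'
from h import *
body()
for n in["side","top"]:
    im,d=grab_frame(n)
    np.savez(n+"2.npz",im=im,d=d)
    print(n,boxes_of(n,"pepper_mill"),boxes_of(n,"spice_jar"))
a=np.load("side2.npz")["im"][90:300,170:380];b=np.load("top2.npz")["im"][100:290,200:390]
cv2.imwrite("pics/f.png",np.hstack([cv2.resize(a,(400,400)),cv2.resize(b,(400,400))])[...,::-1])
E
```

```text
10 7 [  1.   4. -46. -29.]
25 52 [  2.  11. -52. -17.]
40 47 [  3.  44. -59. -22.]
55 124 [  3.  45. -63. -20.]
70 126 [  7.  46. -60. -21.]
85 92 [ 10.  44. -57. -27.]
100 46 [ 11.  36. -57. -33.]
115 45 [  8.  33. -61. -34.]
130 123 [  7.  43. -61. -26.]
145 158 [  5.  50. -63. -28.]
160 435 [  8.  50. -62. -20.]
175 14 [ 20.  42. -51. -26.]
side [] [{'box': [203.6, 261.3, 33.5, 55.7], 'p': 0.75}, {'box': [318.4, 133.3, 26.5, 54.6], 'p': 0.7}, {'box': [245.1, 151.1, 23.7, 44.3], 'p': 0.57}, {'box': [301.8, 102.4, 26.7, 52.6], 'p': 0.57}]
top [] [{'box': [385.9, 186.2, 32.8, 32.5], 'p': 0.92}, {'box': [351.7, 222.9, 32.7, 26.5], 'p': 0.82}, {'box': [302.9, 167.2, 29.8, 30.7], 'p': 0.58}]
```

View pics/f.png

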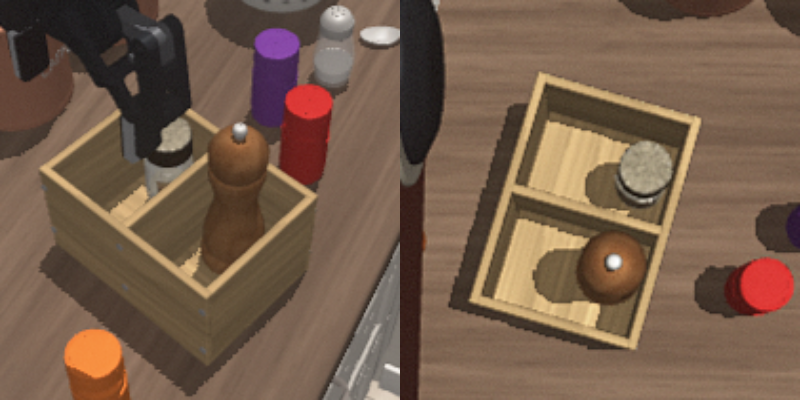

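The mill stands upright in the near bay, with the knob centred over the body (right panel (613,262)). The jar is unmoved and the gripper is clear. Handing in.

```bash
python3 -c "
from plant import *
print(state()['contact_force'],job_done())"
```

```text
the job is handed in; nothing more can be done
[-0.54422417 -0.53153034 -0.63984832] None
```

The pepper mill now stands upright on its foot in the near bay of the caddy. I let go of it and handed the job in about 8.5 s into the 32 s limit. I gripped the head across the lean and swung it up with the foot against the right wall. Then I set it on the floor, released it and backed the gripper off upward.

**Last checks:**
- **Upright:** The final side and top pictures show the mill standing. Measured tilt was about 2.5° and 1° on the two axes, which is within what this measurement can resolve. The knob top was at about 176 mm; standing on the floor it should be at 178 mm.
- **Jar:** Its detected position is the same before and after, to within about 2 pixels.
- **Gripper:** Open and well clear, touching nothing. The highest contact force I read was about 4 N.

**Checks that failed or disagreed:**
- The mill detector returned nothing in the final pictures, so the upright check rests on depth and what the pictures show.
- The head shifted about 8 mm along the bay when I released it. It ended close to the right wall, not in the middle of the bay.

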